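Set the valve strip for a cartridge leak test

ROBOT

A 6-joint arm with a two-finger parallel gripper is mounted at the origin on a cart in front of the work surface, level with it; the furniture and walls round the work are solid. World frame = base frame: x ahead of the robot, y to its left, z up, the work surface at z = 0. Lengths are in m, angles in rad, forces in N, time in s.
With the tool pointing down it reaches from about 0.35 to 0.725 m from the base axis. Payload 6 kg.
Tool frame: the origin (TCP) lies on the centre line of the jaws, within the pads' length; the fingertips stand 14 mm ahead of it and the grasp point (between the pads) lies 5 mm behind it; x points along the fingers, z is the direction in which the jaws open and shut, and the axes are right-handed (so a half turn about x gives the same grasp; the last joint's range is limited). The gripper opens to 85 mm and grips with 20 to 120 N. Pads are 22 mm wide; open, the fingers measure 114 mm over their backs; the gripper's body (76 mm by 85 mm) begins 54 mm behind the grasp point. The pads swing forward as they close: fully open they stand 13 mm farther back than shut.
Start: joints at [-0.896, 0.04, 0.085, 0, -1.615, -0.334], TCP at [0.201, -0.565, 0.245] pointing down, gripper open.
Joint ranges: [-2.56, 2.56], [-1.29, 2.01], [-1.08, 1.49], [-3.29, 1.98], [-2.81, -0.18], [-2.99, 2.99]. Speed limits (rad/s): [2.57, 2.57, 3.01, 3.14, 3.14, 3.14].

INTERFACE

Orientations are given as a unit quaternion [x, y, z, w].
In Python, from workcell import sense, snapshot, calibration, close_job, look_for, silhouettes gives the robot as it stands. The module is installed in compiled form; this text tells all that it offers.
- The arm moves only by the shell command python3 -m pendant 'ROWS' [OPENING] [FORCE]. ROWS is text: rows parted by semicolons, each of 6 numbers parted by spaces: the shift along the tool's x, y, z scaled (see below), then the turn, a rotation vector about the tool's x, y, z scaled (see below). In form: x y z ax ay az; .... A call has 1 to 12 rows; each row is the pose to reach, as a shift and turn from the pose measured when the call began, along the tool's axes at that moment; what a row does not reach only later rows make up. The controller multiplies each number of a shift by 0.15 m and each number of a turn by pi/2 rad. A row lasts 1/12 s, in which the tool goes at most 41.7 mm and 7.16 degrees, less where a joint would pass 70% of its speed; a pose out of reach is approached as far as the arm can. A call with a number of a shift or a turn outside -1 to 1 is refused whole. A call with a gripper value outside its range is refused whole. OPENING is the opening, from -1 (shut) to 1 (fully open), set as the call begins (- or left out, the last holds). The fingers move at their own pace and stop on an object; FORCE is the grip in N (left out, the last holds). Time passes only in rows, so rows that repeat a pose let the fingers close. It gives the time, the measured TCP pose, the force and the opening at its end, in the units of the state.
- sense(): the state, without advancing time (a new reading comes with each control period).
- snapshot(name): name is "scene" or "top" or "wrist"; returns the picture (480x640x3 uint8, red, green, blue); there is no depth.
- calibration(name): a dict with "mtx" (3x3 intrinsics, pixels), "xyz" and "attitude" of the camera in the world; the wrist camera has in their place "mount" (4x4, takes a point from camera to tool coordinates, whose origin is the TCP and whose axes are the tool frame's). Camera axes: x right, y up, looking along -z (the intrinsics and any distortion apply to the point x, -y, -z); pixel columns grow to the right and rows downward; lengths in m; the calibration is good to about 2 mm. A picture is of the moment at which its call begins: read the wrist's pose just before it. calibration takes no time and is no camera call.
- close_job(): hands the job in, once; it reports no verdict.
Trained networks look in the newest picture that a camera, given by its name, has taken for a name from the list of things; names that differ only in an ending like _2 or _b are one class to them, and where a whole thing is asked for, a point or a joint stands for the part that bears it (a point fixed in the world has none). Each returns a list of dicts, best first, with "score" (0 to 1); they miss things now and then, are a little off and sometimes report something else, mostly with a low value. They report only what shows in the picture. A call takes as long as a camera call.
- look_for(target, camera): "box" ([left, top, right, bottom] in pixels, round what is visible of it).
- silhouettes(target, camera): "region" (480x640 bool, what is visible of it) and "box" ([left, top, right, bottom] in pixels, round what is visible of it).
The state is a dict: "clock": time; "q": joint angles; "joint_vel": joint speeds; "joint_efforts": joint torques, N m; "ee_pos": TCP position; "tcp_rot": TCP orientation; "wrist_force": force on the tool from outside, world axes, zero at the start; "torque": the same for the moment, N m; "finger_gap": opening from 0.0 (shut) to 1.0 (fully open).
Only numpy, scipy, OpenCV 4.12 (cv2) and the standard library are available. Lean on these libraries where they do the work, as an engineer would, in place of code of your own. Each camera call takes 0.05 s, during which the arm holds its last target.

TASK

With the closed fingers, set the valve strip for a leak test: push the square button fully home to shut the vent, then push the wide round mushroom button fully home to open the supply (both stay in by themselves). Then press the long bar button, which springs back, right down and finish while still holding it down. Leave the small round drain button out, and do not shift or pick up any of the loose parts around the strip.

Things in the scene. Friction and masses are not known exactly. Their poses are not given: they have to be found in the camera images.
- valve_strip: Fixed grey plate, 90 x 460 x 14 mm, origin at the centre of its underside, long side along its y, z up. Four equal valve blocks stand in a row on its middle line, 75 mm apart, in any order, one black button on each. At its +y end (y = 190 mm) a brass cartridge stands on a seat, top 79 mm above the bench; at its -y end is a gauge about 65 mm high.
- vent_top (a point): Centre of the top face of the square black button (32 x 32 mm). 76 mm above the bench when fully out, 64 mm when fully home; it moves with the button.
- vent_button (a joint): Travel of the square black button (32 x 32 mm), in m, straight down: 0 fully out, 0.012 fully home. No spring: about 4 N moves it and it stays where it is left. Starts 0 to 0.0025.
- supply_top (a point): Centre of the top face of the wide round black mushroom button (44 mm across, top slightly domed). 76 mm above the bench when fully out, 64 mm when fully home; it moves with the button.
- supply_button (a joint): Travel of the wide round black mushroom button (44 mm across, top slightly domed), in m, straight down: 0 fully out, 0.012 fully home. No spring: about 4 N moves it and it stays where it is left. Starts 0 to 0.0025.
- test_top (a point): Centre of the top face of the long narrow black bar button (56 mm along the strip's x, 18 mm wide). 76 mm above the bench when fully out, 64 mm when fully home; it moves with the button.
- test_button (a joint): Travel of the long narrow black bar button (56 mm along the strip's x, 18 mm wide), in m, straight down: 0 fully out, 0.012 fully home. Spring return: about 1.5 N when out, 4.5 N when fully home; it rises again when let go.
- drain_top (a point): Centre of the top face of the small round black button (18 mm across). 76 mm above the bench when fully out, 64 mm when fully home; it moves with the button.
- drain_button (a joint): Travel of the small round black button (18 mm across), in m, straight down: 0 fully out, 0.012 fully home. No spring: about 4 N moves it and it stays where it is left. Starts 0 to 0.0025.
- test_valve: The fixed aluminium valve block that carries the bar button, with its button; origin at the centre of the block's underside, axes along the strip's. All four blocks are alike: 60 mm along x, 46 mm along y, tops 50 mm above the bench. Each button head is 10 mm thick and stands 16 mm clear of its block when out, 4 mm when home.
- brass_cartridge_1: Loose brass tap cartridge, 27 x 27 x 59 mm, standing upright on the strip's end seat. Origin at the centre of its underside. Leave it alone.
- tan_cartridge: Loose tan mixer cartridge, 33 x 57 x 33 mm, lying in front of the strip. Origin at the centre of its underside. Leave it alone.
- chrome_nut_2: Loose low chrome nut, 32 x 32 x 14 mm, in front of the strip. Origin at the centre of its underside. Leave it alone.
- brass_tee: Loose brass tee fitting, 33 x 41 x 22 mm, behind the strip. Origin at the centre of its underside. Leave it alone.
- aerator_key: Loose flat yellow key, 92 x 37 x 8 mm, behind the strip. Origin at the centre of its underside. Leave it alone.

How it is judged:
On the way, in this order (a step that is already met when the one before it is completed fails the run):
1. the square vent button is fully home (value of joint vent_button above 0.0095 m), for 0.1 s.
2. then the mushroom supply button is fully home (value of joint supply_button above 0.0095 m), for 0.1 s.
3. then the bar button is pressed right down by the fingers (value of joint test_button above 0.0085 m and contact force between the fingers and test_valve above 1 N), for 0.2 s.
At the end, for the whole second after the job is handed in: Square and mushroom buttons at least 9.5 of 12 mm in; the bar button held at least 8.5 of 12 mm down by the fingers (over 1 N); the small round button less than 5 mm in (all of step 3 and value of joint each of vent_button, supply_button above 0.0095 m and value of joint drain_button below 0.005 m); the arm keeps its last pose, push and grip.
It fails at once if the mushroom button is pushed (over 5 mm) before the square one is home, or the square one is pulled out again (value of joint supply_button above 0.005 m and value of joint vent_button below 0.008 m).
It fails at once if the bar button is pressed (over 5 mm) before the other two are home (value of joint test_button above 0.005 m and value of joint any of vent_button, supply_button below 0.008 m).
It fails at once if the small round drain button is pushed in (over 6 mm) (value of joint drain_button above 0.006 m).
It fails at once if a loose part is shifted or picked up (over 20 mm) (distance of any of brass_cartridge_1, tan_cartridge, chrome_nut_2, brass_tee, aerator_key from where it was at the start of the episode above 0.02 m).
It also fails if it takes over 35 s, if anything falls off the work surface, if the arm or the gripper's body presses on something with over 40 N, if the wrist force passes 120 N, or if a joint passes its speed limit or range.

## Working session

There is one attempt and no reset: what is moved stays moved. The work goes in short steps, Python scripts to look and compute and a shell command to move; the robot and the scene stay as the last step left them, time stands still between calls to the robot, and variables do not carry over. Pictures are saved under pics/ and viewed, and the job is handed in when it is done.

```bash
mkdir -p pics
python3 - <<'E'
from workcell import *
import cv2
s=sense();print(s)
for n in("scene","top"):
    im=snapshot(n);cv2.imwrite(f"pics/{n}1.png",im[:,:,::-1]);print(n,calibration(n))
    for t in("vent_top","supply_top","test_top","drain_top","brass_cartridge_1","valve_strip"):
        print(t,[(round(d["score"],2),[round(float(v)) for v in d["box"]]) for d in look_for(t,n)[:2]])
print(calibration("wrist"))
E
```

```text
{'clock': 0.0, 'q': array([-8.96285019e-01,  4.08269013e-02,  8.38221768e-02, -5.07046315e-04,
       -1.61544618e+00, -3.33663693e-01]), 'joint_vel': array([ 6.72722105e-04, -1.08204915e-03,  2.73287158e-04, -2.17094803e-03,
       -8.34188037e-05, -8.62084847e-04]), 'joint_efforts': array([ 5.93187342e-04, -3.68199527e+01,  3.47409189e+01,  6.93224207e+00,
       -5.50252647e-03, -1.74474451e-06]), 'ee_pos': array([ 0.20055472, -0.56518528,  0.24426801]), 'tcp_rot': array([-0.57704855,  0.40761545,  0.57807309,  0.40828436]), 'wrist_force': array([-4.52706290e-01, -6.43967832e-01, -5.57869281e-05]), 'torque': array([-0.03179371, -0.05437297, -0.02245444]), 'finger_gap': 1.001250749990534}
scene {'mtx': array([[528.19495383,   0.        , 321.09256884],
       [  0.        , 528.19495383, 233.62368283],
       [  0.        ,   0.        ,   1.        ]]), 'xyz': array([-0.05682214, -0.51154774,  0.44866025]), 'attitude': array([ 0.49746257, -0.21721768, -0.31705558,  0.77770382])}
vent_top [(0.79, [329, 247, 354, 269])]
supply_top [(0.51, [296, 235, 323, 248]), (0.41, [350, 266, 398
[... 662 characters left out ...]
top [(0.57, [320, 317, 354, 333]), (0.42, [455, 271, 464, 284])]
brass_cartridge_1 [(0.35, [411, 262, 422, 292])]
valve_strip [(0.76, [262, 252, 517, 305]), (0.34, [322, 264, 344, 289])]
{'mtx': array([[371.8831294 ,   0.        , 315.36643123],
       [  0.        , 371.8831294 , 236.59125752],
       [  0.        ,   0.        ,   1.        ]]), 'mount': array([[-5.43250134e-04,  3.23060736e-01, -9.46378078e-01,
        -1.28613261e-01],
       [ 1.55517851e-04,  9.46378233e-01,  3.23060700e-01,
         8.27696058e-02],
       [ 9.99999840e-01,  2.83240834e-05, -5.64361813e-04,
         9.86285632e-04],
       [ 0.00000000e+00,  0.00000000e+00,  0.00000000e+00,
         1.00000000e+00]])}
```

View pics/scene1.png

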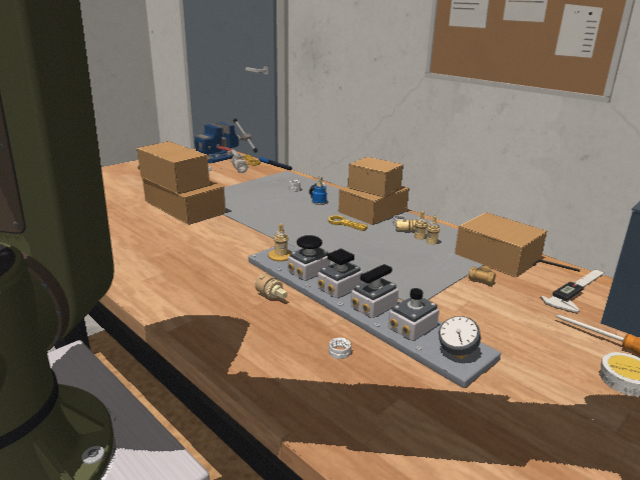

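View pics/top1.png

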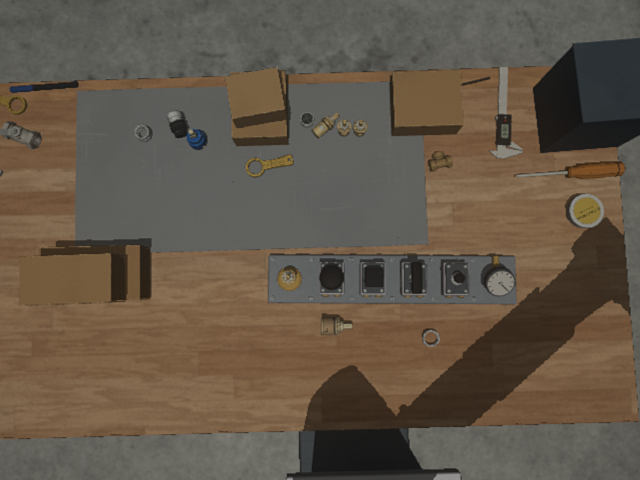

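```bash
cat > h.py <<'E'
from workcell import *
import numpy as np, cv2
from scipy.spatial.transform import Rotation as R
def ray(name,uv,z,pose=None):
    c=calibration(name)
    if name=="wrist":
        p,q=pose; M=R.from_quat(q).as_matrix(); m=c["mount"]
        Rc=M@m[:3,:3]; o=p+M@m[:3,3]
    else:
        Rc=R.from_quat(c["attitude"]).as_matrix(); o=c["xyz"]
    k=c["mtx"]; d=Rc@np.array([(uv[0]-k[0,2])/k[0,0],-(uv[1]-k[1,2])/k[1,1],-1])
    return o+d*(z-o[2])/d[2]
E
python3 - <<'E'
from h import *
for n,L in (("top",dict(sup=(331.5,276.5),vent=(372,275),test=(416,279),drain=(459.5,277.5))),("scene",dict(sup=(309.5,241.5),vent=(341.5,256),test=(376,274),drain=(415.5,292)))):
    for k,v in L.items(): print(n,k,ray(n,v,.072))
E
```

```text
top sup [0.50961679 0.06419051 0.072     ]
top vent [ 0.51016622 -0.00689333  0.072     ]
top test [ 0.50090383 -0.08362569  0.072     ]
top drain [ 0.50130179 -0.15978486  0.072     ]
scene sup [0.50510484 0.06220503 0.072     ]
scene vent [ 0.50491756 -0.01117349  0.072     ]
scene test [ 0.49895963 -0.08681966  0.072     ]
scene drain [ 0.49887758 -0.15847878  0.072     ]
```

The top view shows the strip at about (269–515, 256–303). From left to right (+y to −y) it carries the cartridge, mushroom (331,276), square (372,275), bar (415,278), drain (459,278) and gauge. The scene view agrees. Next I work out the approach in tool axes.

```bash
cat >> h.py <<'E'
def go(target,yawdir=None):
    s=sense();M=R.from_quat(s["tcp_rot"]).as_matrix()
    d=M.T@(np.array(target)-s["ee_pos"])
    print("pos",s["ee_pos"].round(4),"shift",(d/.15).round(3),"F",s["wrist_force"].round(2),"t",s["clock"],"gap",round(s["finger_gap"],3))
    # desired: tool x down, tool z along yawdir
    if yawdir is not None:
        z=np.array(yawdir,float);z/=np.linalg.norm(z)
        if z@M[:,2]<0:z=-z
        x=np.array([0,0,-1.]);D=np.column_stack([x,np.cross(z,x),z])
        print("turn",(R.from_matrix(M.T@D).as_rotvec()/(np.pi/2)).round(3))
    print("M",M.round(3).tolist())
E
python3 -c "
from h import *
go((.508,-.009,.16),(1,-.03,0));go((.508,-.009,.16),(.03,1,0))"
```

```text
pos [ 0.2006 -0.5655  0.2452] shift [ 0.569 -3.172  2.811] F [-0.47  0.66 -0.65] t 0.7 gap 0.995
turn [-0.764  0.     0.   ]
M [[-0.0, -0.942, -0.334], [0.0, -0.334, 0.942], [-1.0, 0.0, 0.0]]
pos [ 0.2006 -0.5655  0.2452] shift [ 0.569 -3.172  2.811] F [-0.47  0.66 -0.65] t 0.7 gap 0.995
turn [ 0.236  0.    -0.   ]
M [[-0.0, -0.942, -0.334], [0.0, -0.334, 0.942], [-1.0, 0.0, 0.0]]
```

```bash
python3 -m pendant '0 -1 0.89 0 0 0;0 -1 0.89 0 0 0;0 -1 0.89 0 0 0;0 -1 0.89 0 0 0;0 -1 0.89 0 0 0' -1 40
python3 -m pendant '0 -1 0.89 0 0 0;0 -1 0.89 0 0 0;0 -1 0.89 0 0 0;0 -1 0.89 0 0 0;0 -1 0.89 0 0 0'
python3 -c "
from h import *
go((.508,-.009,.16),(.03,1,0))"
```

```text
clock: 1.12
ee_pos: [0.298, -0.3875, 0.2455]
tcp_rot: [0.578, -0.408, -0.577, -0.408]
wrist_force: [0.2, -0.1, 1.5]
finger_gap: 0.297
clock: 1.53
ee_pos: [0.3953, -0.2092, 0.2459]
tcp_rot: [0.578, -0.407, -0.577, -0.408]
wrist_force: [0.4, 0.0, 0.5]
finger_gap: -0.002
pos [ 0.3953 -0.2092  0.2459] shift [ 0.575 -1.154  1.007] F [0.36 0.04 0.48] t 1.5333 gap -0.002
turn [ 0.237 -0.     0.001]
M [[0.002, -0.942, -0.335], [-0.0, -0.335, 0.942], [-1.0, -0.002, -0.001]]
```

```bash
python3 -m pendant '0 -1 0.95 0.237 0 0;0 -1 0.95 0.237 0 0;0 -1 0.95 0.237 0 0;0 -1 0.95 0.237 0 0;0 -1 0.95 0.237 0 0;0 -1 0.95 0.237 0 0;0 -1 0.95 0.237 0 0'
python3 - <<'E'
from h import *
s=sense();pose=(s["ee_pos"],s["tcp_rot"])
im=snapshot("wrist");cv2.imwrite("pics/w1.png",im[:,:,::-1])
for t in("vent_top","supply_top","test_top","drain_top"):
    for d in look_for(t,"wrist")[:2]:
        b=d["box"];print(t,round(d["score"],2),np.round(b),ray("wrist",((b[0]+b[2])/2,(b[1]+b[3])/2),.073,pose).round(4))
go((.508,-.009,.16),(.03,1,0))
E
```

```text
clock: 2.12
ee_pos: [0.4898, -0.0215, 0.2453]
tcp_rot: [-0.493, 0.506, 0.493, 0.507]
wrist_force: [-0.4, -0.7, -0.1]
finger_gap: 0.002
vent_top 0.79 [310. 212. 351. 248.] [ 0.504  -0.0075  0.073 ]
supply_top 0.56 [393. 207. 443. 259.] [0.5087 0.0668 0.073 ]
supply_top 0.15 [226. 182. 278. 263.] [ 0.4958 -0.0741  0.073 ]
test_top 0.8 [232. 198. 257. 259.] [ 0.5004 -0.0808  0.073 ]
drain_top 0.86 [145. 221. 174. 238.] [ 0.4998 -0.1529  0.073 ]
drain_top 0.75 [313. 206. 348. 249.] [ 0.5016 -0.0079  0.073 ]
pos [ 0.4887 -0.0255  0.2465] shift [ 0.577 -0.124  0.114] F [-1.14 -0.52  0.5 ] t 2.3667 gap 0.003
turn [-0.001  0.     0.002]
M [[0.003, -0.999, 0.032], [0.0, 0.032, 1.0], [-1.0, -0.003, 0.0]]
```

View pics/w1.png

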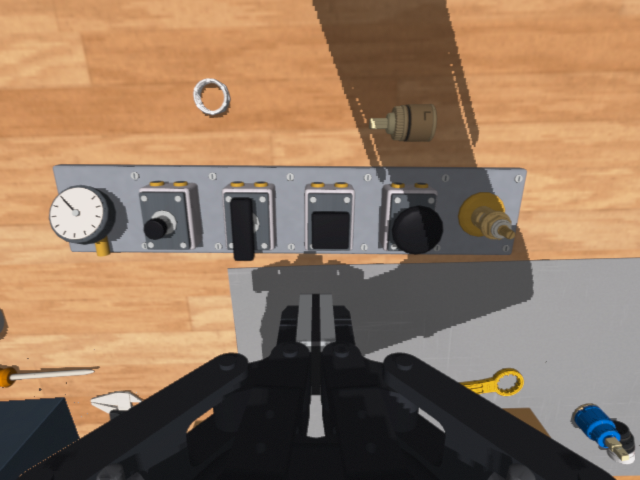

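The wrist view confirms the order. The square button is at (330,230), the mushroom at (417,229), the bar at (243,228) and the drain at (157,228). I'll go above the square button.

```bash
python3 -m pendant '0.5 -0.115 0.114 0 0 0;0.9 -0.115 0.114 0 0 0;0.9 -0.115 0.114 0 0 0;0.9 -0.115 0.114 0 0 0;0.9 -0.115 0.114 0 0 0;0.9 -0.115 0.114 0 0 0'
python3 - <<'E'
from h import *
s=sense();pose=(s["ee_pos"],s["tcp_rot"])
im=snapshot("wrist");cv2.imwrite("pics/w2.png",im[:,:,::-1])
for t in("vent_top","supply_top","test_top","drain_top"):
    for d in look_for(t,"wrist")[:1]:
        b=d["box"];print(t,round(d["score"],2),np.round(b),ray("wrist",((b[0]+b[2])/2,(b[1]+b[3])/2),.073,pose).round(4))
go((.507,-.009,.075),(.03,1,0))
im=snapshot("scene");cv2.imwrite("pics/s2.png",cv2.resize(im[200:400,230:530,::-1],None,fx=2.6,fy=2.6))
E
```

```text
clock: 2.87
ee_pos: [0.5074, -0.0099, 0.1134]
tcp_rot: [-0.493, 0.507, 0.491, 0.509]
wrist_force: [-0.2, -0.3, 1.3]
finger_gap: 0.002
vent_top 0.9 [283. 246. 352. 308.] [ 0.5035 -0.0075  0.073 ]
supply_top 0.84 [422. 236. 507. 317.] [0.5053 0.0656 0.073 ]
test_top 0.74 [142. 226. 195. 329.] [ 0.5011 -0.0818  0.073 ]
drain_top 0.57 [  0. 251.  62. 294.] [ 0.4963 -0.1496  0.073 ]
pos [ 0.5078 -0.0089  0.114 ] shift [ 0.26   0.007 -0.001] F [-0.64  0.46 -0.68] t 3.1167 gap -0.002
turn [-0.001  0.001  0.004]
M [[0.006, -0.999, 0.032], [0.001, 0.032, 0.999], [-1.0, -0.006, 0.001]]
```

View pics/w2.png

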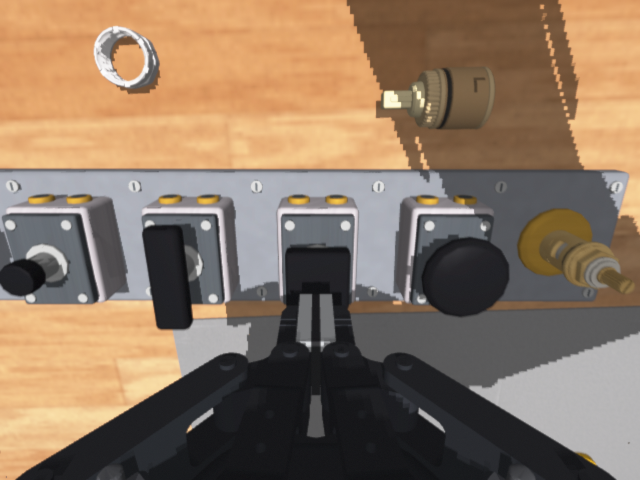

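View pics/s2.png

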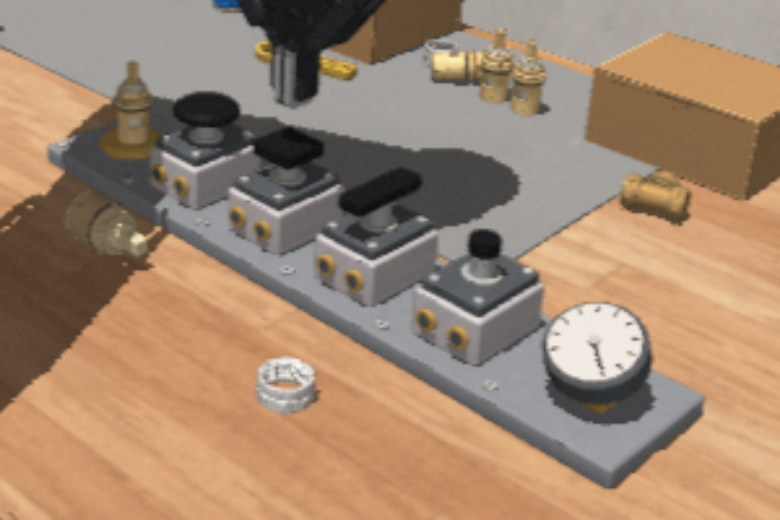

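The closed fingers are over the square button. Its visible box in the wrist view is (283–352, 246–308), and it is centred within a few mm. Pushing down now.

```bash
python3 -m pendant '0.1 0 0 0 0 0;0.16 0 0 0 0 0;0.2 0 0 0 0 0;0.23 0 0 0 0 0;0.25 0 0 0 0 0;0.25 0 0 0 0 0;0.25 0 0 0 0 0'
```

```text
clock: 3.75
ee_pos: [0.5082, -0.0087, 0.0781]
tcp_rot: [-0.494, 0.506, 0.491, 0.51]
wrist_force: [-5.8, 2.3, 10.4]
finger_gap: -0.003
```

```bash
python3 -m pendant '0.02 0 0 0 0 0;0.02 0 0 0 0 0;0.02 0 0 0 0 0'
python3 - <<'E'
from h import *
im=snapshot("scene");cv2.imwrite("pics/s3.png",cv2.resize(im[200:400,230:530,::-1],None,fx=2.6,fy=2.6))
go((.508,-.009,.1),(.03,1,0))
E
```

```text
clock: 4.0
ee_pos: [0.5083, -0.0087, 0.078]
tcp_rot: [-0.494, 0.506, 0.49, 0.51]
wrist_force: [-9.3, 2.6, 16.8]
finger_gap: -0.001
pos [ 0.5083 -0.0087  0.078 ] shift [-0.147  0.001 -0.002] F [-10.     2.84  15.99] t 4.05 gap -0.003
turn [-0.     0.     0.005]
M [[0.008, -1.0, 0.03], [-0.0, 0.03, 1.0], [-1.0, -0.008, 0.0]]
```

View pics/s3.png

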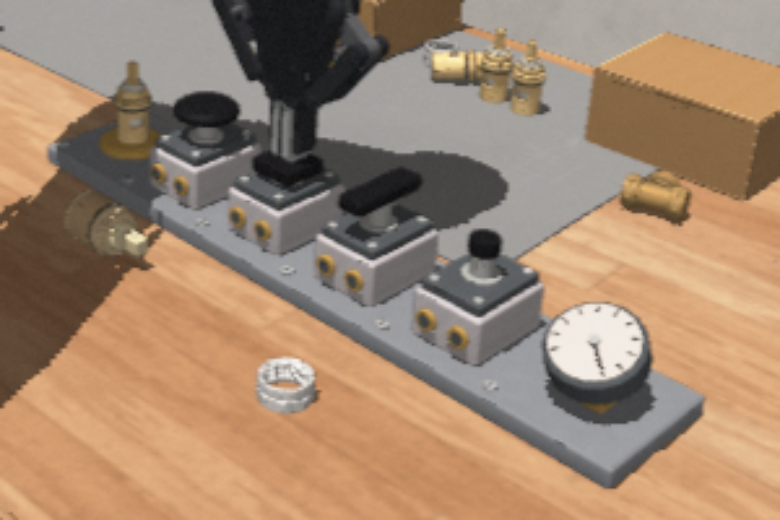

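The square button is home: rigid at TCP z = 0.078 with 16 N, and in the picture its head sits at the block at about (287,165). On to the mushroom.

```bash
python3 -m pendant '-0.1 0 0 0 0 0;-0.25 0 0 0 0 0;-0.25 0 0.2 0 0 0;-0.25 0.01 0.487 0 0 0;-0.25 0.01 0.487 0 0 0;-0.25 0.01 0.487 0 0 0;-0.25 0.01 0.487 0 0 0'
python3 - <<'E'
from h import *
s=sense();pose=(s["ee_pos"],s["tcp_rot"])
im=snapshot("wrist");cv2.imwrite("pics/w4.png",im[:,:,::-1])
for t,z in(("vent_top",.062),("supply_top",.073),("test_top",.073)):
    for d in look_for(t,"wrist")[:1]:
        b=d["box"];print(t,round(d["score"],2),np.round(b),ray("wrist",((b[0]+b[2])/2,(b[1]+b[3])/2),z,pose).round(4))
go((.507,.064,.075),(.03,1,0))
E
```

```text
clock: 4.63
ee_pos: [0.5085, 0.0643, 0.1151]
tcp_rot: [-0.494, 0.506, 0.491, 0.509]
wrist_force: [0.3, 0.5, 0.2]
finger_gap: 0.003
vent_top 0.86 [147. 238. 213. 297.] [ 0.5031 -0.0063  0.062 ]
supply_top 0.78 [275. 236. 360. 310.] [0.5032 0.0669 0.073 ]
test_top 0.9 [  1. 225.  65. 328.] [ 0.5007 -0.0762  0.073 ]
pos [0.5087 0.0634 0.1153] shift [0.269 0.013 0.004] F [-0.48  0.38  0.24] t 4.8333 gap 0.003
turn [-0.001 -0.     0.005]
M [[0.008, -0.999, 0.032], [-0.0, 0.032, 0.999], [-1.0, -0.008, -0.0]]
```

View pics/w4.png

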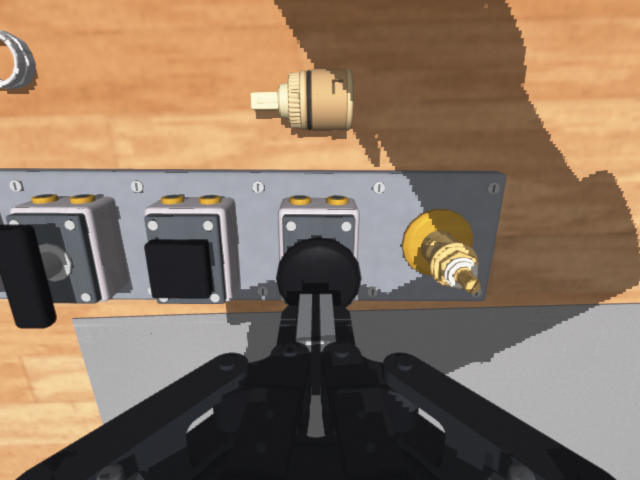

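The mushroom is under the fingertips (275–360, 236–310), and the square button to its left is down. Pushing.

```bash
python3 -m pendant '0.1 0.01 0.005 0 0 0;0.16 0.01 0.005 0 0 0;0.2 0.01 0.005 0 0 0;0.23 0.01 0.005 0 0 0;0.26 0.01 0.005 0 0 0;0.275 0.01 0.005 0 0 0;0.275 0.01 0.005 0 0 0;0.275 0.01 0.005 0 0 0'
python3 - <<'E'
from h import *
im=snapshot("scene");cv2.imwrite("pics/s5.png",cv2.resize(im[200:400,230:530,::-1],None,fx=2.6,fy=2.6))
go((.503,-.0835,.115),(.03,1,0))
E
```

```text
clock: 5.5
ee_pos: [0.5076, 0.0636, 0.0779]
tcp_rot: [-0.495, 0.506, 0.49, 0.509]
wrist_force: [-14.3, -0.0, 22.8]
finger_gap: 0.001
pos [0.5075 0.0635 0.0779] shift [-0.246 -0.002 -0.981] F [-15.    -0.06  22.78] t 5.55 gap -0.004
turn [-0.001 -0.001  0.005]
M [[0.008, -0.999, 0.031], [-0.002, 0.031, 1.0], [-1.0, -0.008, -0.002]]
```

View pics/s5.png

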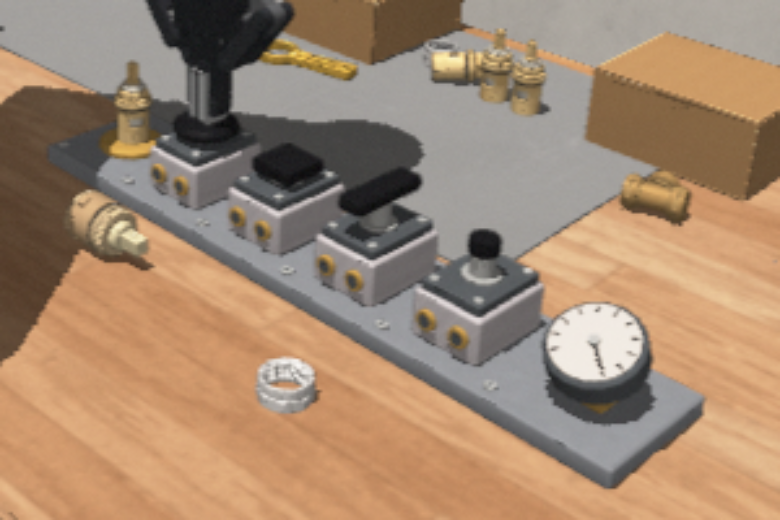

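Both the square and mushroom heads are down on their blocks. Now over to the bar.

```bash
python3 -m pendant '-0.1 0 0 0 0 0;-0.25 0 0 0 0 0;-0.25 0 -0.2 0 0 0;-0.25 0 -0.45 0 0 0;-0.25 0 -0.7 0 0 0;-0.25 0 -0.9 0 0 0;-0.25 0 -0.98 0 0 0;-0.25 0 -0.98 0 0 0;-0.25 0 -0.98 0 0 0'
python3 - <<'E'
from h import *
s=sense();pose=(s["ee_pos"],s["tcp_rot"])
im=snapshot("wrist");cv2.imwrite("pics/w6.png",im[:,:,::-1])
for t,z in(("vent_top",.062),("supply_top",.062),("test_top",.073)):
    for d in look_for(t,"wrist")[:1]:
        b=d["box"];print(t,round(d["score"],2),np.round(b),ray("wrist",((b[0]+b[2])/2,(b[1]+b[3])/2),z,pose).round(4))
go((.503,-.0835,.078),(.03,1,0))
E
```

```text
clock: 6.3
ee_pos: [0.5027, -0.0836, 0.1154]
tcp_rot: [-0.494, 0.506, 0.489, 0.51]
wrist_force: [0.2, 0.5, 0.2]
finger_gap: -0.004
vent_top 0.92 [421. 240. 490. 300.] [ 0.5034 -0.0076  0.062 ]
supply_top 0.59 [549. 231. 633. 310.] [0.5057 0.0646 0.062 ]
test_top 0.9 [299. 228. 334. 295.] [ 0.4912 -0.0815  0.073 ]
pos [ 0.5029 -0.0823  0.1156] shift [ 0.251  0.001 -0.008] F [1.3  0.7  0.48] t 6.5 gap -0.002
turn [ 0.    -0.001  0.005]
M [[0.008, -1.0, 0.03], [-0.002, 0.03, 1.0], [-1.0, -0.008, -0.001]]
```

View pics/w6.png

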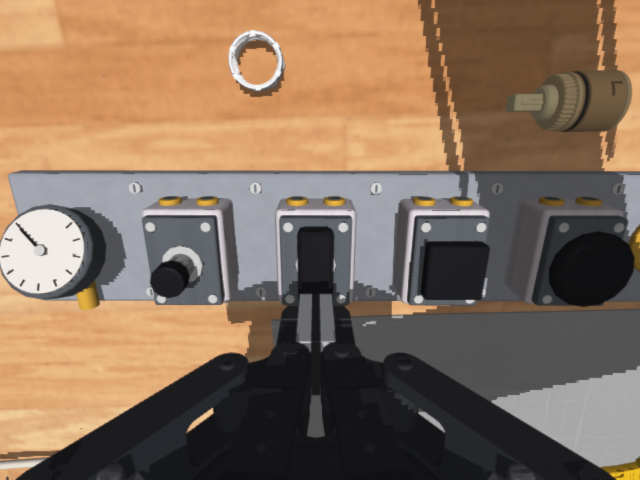

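The bar (299–334, 228–295) is centred under the fingers. Pressing and holding.

```bash
python3 -m pendant '0.1 0 0 0 0 0;0.16 0 0 0 0 0;0.2 0 0 0 0 0;0.23 0 0 0 0 0;0.26 0 0 0 0 0;0.275 0 0 0 0 0;0.275 0 0 0 0 0;0.275 0 0 0 0 0;0.275 0 0 0 0 0;0.275 0 0 0 0 0'
python3 - <<'E'
from h import *
im=snapshot("scene");cv2.imwrite("pics/s7.png",cv2.resize(im[200:400,230:530,::-1],None,fx=2.6,fy=2.6))
go((.503,-.0835,.078),(.03,1,0))
E
```

```text
clock: 7.33
ee_pos: [0.5037, -0.0822, 0.0779]
tcp_rot: [-0.496, 0.505, 0.49, 0.509]
wrist_force: [-11.4, 6.1, 19.5]
finger_gap: 0.004
pos [ 0.5037 -0.0821  0.0779] shift [-0.001  0.004 -0.009] F [-10.48   5.09  18.56] t 7.3833 gap 0.004
turn [ 0.001 -0.001  0.007]
M [[0.01, -1.0, 0.029], [-0.002, 0.029, 1.0], [-1.0, -0.01, -0.002]]
```

View pics/s7.png

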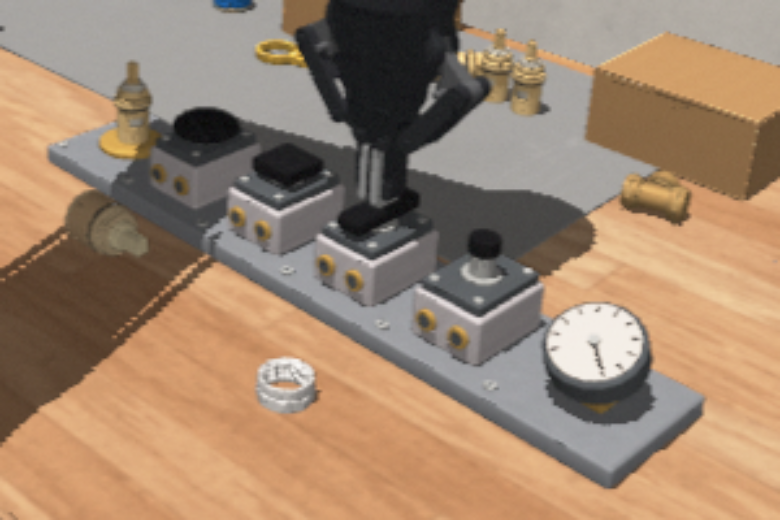

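The square, mushroom and bar are all down, the drain is out at (485,243), and the loose parts have not moved. Handing in while holding.

```bash
python3 -c "
from workcell import *
print(close_job()); s=sense(); print(s['clock'],s['ee_pos'],s['wrist_force'])"
```

```text
the job is handed in; nothing more can be done
None
the job is handed in; nothing more can be done
```

I pushed the square vent button home, then the mushroom supply button, then pressed the bar and handed the job in at about 7.4 s while still holding it down.

- **Vent and supply:** each push stopped hard at TCP z = 0.078 m, which puts the fingertips at the 64 mm home height. The upward force was about 16 N on the square button and 23 N on the mushroom. Later pictures show both still in.
- **Bar:** it is held down at TCP z = 0.078 m with about 19 N upward.
- **Drain and loose parts:** the last scene picture shows the drain button out. The loose parts visible in it have not moved by eye; the aerator key and the fittings behind the strip were partly hidden by the gripper.
- **Disagreements:** the position estimates from the different cameras differed by 2–6 mm. The last wrist estimate for the bar was about 12 mm off in x, because the fingers hid part of it. This is within the button sizes.
- **Not checked:** reading the state after hand-in was refused, so I have no force reading from the final second.

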